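Clamp the glued hoop bracket

TASK

The steel bracket on the white hoop has just been glued: clamp it in the upright F-clamp. Without turning the handle yet, push the clamp's sliding jaw down its bar by a lug beside the bar until the foot rests on the bracket and the jaw tilts and binds on the bar, a push of 10 to 15 N (over 14 N under the foot would squeeze out the glue); then screw the handle clockwise until the foot presses the bracket with about 20 N (never above 45 N, the hoop would crack). Leave the clamp holding by itself, with the hoop not shifted and the other things on the desk undisturbed.

Things in the scene. Friction and masses are not known exactly. Their poses are not given: they have to be found in the camera images.
- clamp_stand: F-clamp's plywood base board, 290 x 250 x 18 mm, fixed; place and yaw differ. Origin: desk level, below the screw axis. z up, +x from the screw to the upright bar, at x = 85 mm (flat steel, 25 mm along x, 8 mm along y, top at z = 205 mm). On it lies a wooden pressing board (185 x 130 mm, top 36 to 48 mm above the desk) carrying the hoop.
- lug_left (a point): Point to push, on the top face of the sliding jaw's lug on the clamp's +y side: a flat dark steel ear, 26 mm wide (x), 10 mm thick, reaching from the collar to 70 mm from the bar's centre (this point: 55 mm); level with the top of the jaw's collar (55 x 36 mm around the bar, 64 mm high).
- lug_right (a point): The same on the clamp's -y side; either will do. Under the screw is a springy rubber foot (25 mm across, about 20 N per mm, turning with the handle); its stem is set differently each time, so its underside lies anywhere from 72 to 82 mm below the lug tops. A straight push down of some 4 N on a lug slides the jaw down; it stays where it is left. Pushing on the handle instead does not bind the jaw.
- jaw (a joint): Tilt of the jaw on the bar in rad: 0 square, about 0.05 bound, the screw end rising. After the foot meets the bracket, some 4 mm more travel of the lug tilts the jaw with little extra force; then the collar bites and the push rises by some 8 N per mm. Pushed with 10 to 15 N it is well bound and stays so when let go, the foot then pressing with about 4 N less than the push.
- handle_grip (a point): Centre of the screw's wooden T-handle, on the screw axis: a bar 60 mm long along this point's y axis, 16 mm thick along its x axis, 26 mm high; upright but for the jaw's tilt. This point is 33 mm above the lug tops and 51 mm above the jaw's arm while square. It can be pinched across its thickness from above.
- handle (a joint): Turn of the handle in rad, 0 at the start, growing clockwise seen from above (tightening); stop at 6. The screw sinks 1 mm per rad and does not turn back by itself. Turning takes 0.05 N m free, some 0.2 under load. With the jaw bound each rad adds 5 to 6 N to the foot's press: some 2 rad give about 20 N. Gripping must not press it down hard.
- hoop: The white plastic hoop, loose on the pressing board: ring 102 mm across, 10 mm thick, and an ear that carries the steel bracket plate (46 x 36 mm) right under the foot. Origin: underside of the ear, close under the screw axis; the bracket's top is 11 mm above it.
- glue_mid (a point): The glue bottle, 75 mm tall, 32 mm across, standing on the clamp's base board; its middle. To be left alone.
- spare_bracket_mid (a point): A spare steel bracket 50 x 32 x 20 mm lying on the clamp's base board; its middle. To be left alone.
- thread_cone_mid (a point): A blue cone of thread, 115 mm tall; its middle. To be left alone.
- tape_measure_mid (a point): A round tape measure, 56 mm across; its middle. To be left alone.
- pot_mid (a point): A black pot, 90 mm tall, 72 mm across; its middle. To be left alone.
- small_hoop_mid (a point): A small blue hoop lying on the desk, 170 mm over its ears; its middle. To be left alone.
- screwdriver_mid (a point): A screwdriver lying on the desk; its middle. To be left alone.
Mind the look-alikes: they are no part of the job. Of the things shaped like the hoop, the white one is meant.

How it is judged (in metres and radians):
On the way, in this order (a step that is already met when the one before it is completed fails the run):
1. the jaw has been pushed down on the bracket until it tilted and bound, with the handle not yet turned (value of joint jaw above 0.038 rad and contact force between jaw and hoop above 4 N and value of joint handle below 0.3 rad), for 0.2 s.
2. the handle has been screwed tight on it (contact force between jaw and hoop above 13 N and value of joint handle above 0.6 rad and value of joint jaw above 0.038 rad), for 0.2 s.
At the end, for the whole second after the job is handed in: The foot presses the bracket with 13 to 30 N with nothing else helping, the jaw still tilted on the bar by more than 0.038 rad, the handle turned by more than 0.6 rad and at rest, the hoop within 8 mm of where it was (all of step 2 and contact force between jaw and hoop below 30 N and distance of hoop from where it was at the start of the episode below 0.008 m and velocity of joint handle below 0.1 rad/s); the robot touches nothing.
It fails at once if the foot was pushed on the bracket with more than 14 N before the handle was turned (contact force between jaw and hoop above 14 N and value of joint handle below 0.1 rad and contact force between the fingers and handle below 0.5 N).
It fails at once if the foot pressed the hoop with more than 45 N (contact force between jaw and hoop above 45 N).
It fails at once if the hoop was shifted by more than 15 mm (distance of hoop from where it was at the start of the episode above 0.015 m).
It fails at once if one of the other things was moved by more than 30 mm (distance of any of glue_mid, spare_bracket_mid, thread_cone_mid, tape_measure_mid, pot_mid, small_hoop_mid, screwdriver_mid from where it was at the start of the episode above 0.03 m).
It also fails if it takes over 58 s, if anything falls off the work surface, if the arm or the gripper's body presses on something with over 40 N, if the wrist force passes 120 N, or if a joint passes its speed limit or range.

ROBOT

A 6-joint arm with a two-finger parallel gripper is mounted at the origin on the work surface. World frame = base frame: x ahead of the robot, y to its left, z up, the work surface at z = 0. Lengths are in mm, angles in rad, forces in N, time in s.
With the tool pointing down it reaches from about 350 to 975 mm from the base axis. Payload 7.1 kg.
Tool frame: the origin (TCP) lies on the mounting face of the last link; the fingertips stand 182 mm ahead of it and the grasp point (between the pads) lies 163 mm ahead of it (ctrl.tcp_to_tips is the distance from the TCP to the fingertips, in mm); z points along the fingers, y is the direction in which the jaws open and shut (so a half turn about z gives the same grasp; the last joint's range is limited). The gripper opens to 88 mm and grips with 3 to 60 N. Pads are 20 mm wide; open, the fingers measure 115 mm over their backs; the gripper's body (75 mm by 178 mm) begins 61 mm behind the grasp point.
Start: joints at [-0.019, 0.423, 1.63, -0, 1.089, -0.019], TCP at [624.985, 0.026, 404.675] pointing down, gripper open.
Joint ranges: [-3, 3], [-0.9, 2.11], [0.09, 2.58], [-1.31, 4.45], [0.11, 2.69], [-2.54, 2.54]. Speed limits (rad/s): [2.39, 2.39, 3.01, 3.14, 3.14, 3.14].

INTERFACE

Orientations are given as a rotation vector (axis times angle).
In Python, from workcell import ctrl gives the robot as it stands. The module is installed in compiled form; this text tells all that it offers.
- The arm moves only by the tool send_rows, never from a script. Its argument "commands" is a list of rows, each an object with "translation": the shift along the world's x, y, z normalised to -1 to 1, where 1 is 0.1 m, a list of three; "twist": the turn, a rotation vector about the world's x, y, z normalised to -1 to 1, where 1 is 0.5 rad, a list of three. A call has exactly 10 rows; each row is the pose to reach, as a shift and turn from the pose commanded when the call began; what a row does not reach only later rows make up. A row lasts 1/10 s, in which the tool goes at most 50 mm and 8.59 degrees, less where a joint would pass 70% of its speed; a pose out of reach is approached as far as the arm can. A call with a number of a shift or a turn outside -1 to 1 is refused whole. A call with a gripper value outside its range is refused whole. "grip" is the closure, from -1 (fully open) to 1 (shut), set as the call begins (left out, the last holds). The fingers move at their own pace and stop on an object; the grip force is fixed at half the most. Time passes only in rows, so rows that repeat a pose let the fingers close, or fill a call up. It gives the time, the measured TCP pose, the force and the opening at its end, in the units of the state.
- ctrl.get_obs(): the state, without advancing time (a new reading comes with each control period).
- ctrl.get_image(name): name is "scene" or "side" or "wrist"; returns a dict with "img" (400x640x3 uint8, red, green, blue), "intrinsics" (3x3 intrinsics, pixels), "cam_to_world" (4x4, takes a point from camera to world coordinates). Camera axes: x right, y down, z forward; pixel columns grow to the right and rows downward; lengths in mm; the calibration is good to about 2 mm. A picture is of the moment at which its call begins. There is no depth.
- ctrl.close_job(): hands the job in, once; it reports no verdict.
The state is a dict: "t": time; "qpos": joint angles; "qvel": joint speeds; "joint_torque": joint torques, N m; "ee_pos": TCP position; "orientation": TCP orientation; "ft_force": force on the tool from outside, world axes, zero at the start; "moment": the same for the moment, N m; "width": finger opening in mm.
Only numpy, scipy, OpenCV 4.12 (cv2) and the standard library are available. Lean on these libraries where they do the work, as an engineer would, in place of code of your own. Each camera call takes 0.05 s, during which the arm holds its last target. There are 200 camera calls.

## Working session

There is one attempt and no reset: what is moved stays moved. The work goes in short steps, Python scripts to look and compute and a tool call to move; the robot and the scene stay as the last step left them, time stands still between calls to the robot, and variables do not carry over. Pictures are saved under pics/ and viewed, about 8 in all and at most 12, crops included, and the job is handed in when it is done.

Besides the shell and the picture viewer there is one more tool, called after "Emit:" as a command line: name --argument value ..., lists and objects as JSON in quotes. send_rows: Moves the arm, as the interface text tells. Its arguments: {"type":"object","properties":{"commands":{"type":"array","items":{"type":"object","properties":{"translation":{"type":"array","items":{"type":"number"}},"twist":{"type":"array","items":{"type":"number"}}}}},"grip":{"type":"number"}},"required":["commands"]}

```bash
mkdir -p pics; cat > h.py <<'E'
import numpy as np, cv2
from workcell import ctrl
def snap(n,f):
    d=ctrl.get_image(n); np.savez(f'pics/{f}.npz',**{k:np.array(d[k]) for k in('img','intrinsics','cam_to_world')})
    cv2.imwrite(f'pics/{f}.png',d['img'][:,:,::-1]); return d
def load(f): return np.load(f'pics/{f}.npz')
def ray(d,u,v):
    K,T=np.array(d['intrinsics']),np.array(d['cam_to_world'])
    r=T[:3,:3]@np.linalg.solve(K,[u,v,1.]); return T[:3,3],r/np.linalg.norm(r)
def onz(d,u,v,z):
    o,r=ray(d,u,v); return o+r*(z-o[2])/r[2]
def tri(d1,p1,d2,p2):
    o1,r1=ray(d1,*p1);o2,r2=ray(d2,*p2)
    s=np.linalg.lstsq(np.c_[r1,-r2],o2-o1,rcond=None)[0]
    a,b=o1+s[0]*r1,o2+s[1]*r2; return (a+b)/2,np.linalg.norm(a-b)
def proj(d,P):
    T=np.linalg.inv(np.array(d['cam_to_world'])); c=T[:3,:3]@np.array(P)+T[:3,3]; p=np.array(d['intrinsics'])@c; return p[:2]/p[2]
E
python3 - <<'E'
from h import *
for n in('scene','side','wrist'):
    d=snap(n,n+'0'); print(n,np.round(d['cam_to_world'],3).tolist(),d['intrinsics'][0][0])
print(ctrl.get_obs())
a=[cv2.imread(f'pics/{n}0.png') for n in('scene','side')]
E
```

```text
scene [[-0.488, 0.549, -0.679, 1161.69], [0.873, 0.302, -0.384, 376.705], [-0.006, -0.78, -0.626, 804.599], [0.0, 0.0, 0.0, 1.0]] 386.53785574777197
side [[0.925, -0.243, 0.292, 205.624], [-0.379, -0.547, 0.746, -730.19], [-0.021, -0.801, -0.598, 734.608], [0.0, 0.0, 0.0, 1.0]] 381.4268656289309
wrist [[1.0, -0.001, -0.0, 623.315], [-0.001, -0.97, -0.242, 66.175], [-0.0, 0.242, -0.97, 384.028], [0.0, 0.0, 0.0, 1.0]] 321.3509837364993
{'t': 0.15, 'qpos': array([-1.90068391e-02,  4.23689083e-01,  1.63047503e+00, -2.54019570e-07,
        1.08861451e+00, -1.90082117e-02]), 'qvel': array([-0.00265227, -0.00353357, -0.00171368, -0.00084209, -0.00042392,
       -0.0019619 ]), 'joint_torque': array([ 9.52650989e-04, -5.44981134e+01, -2.73919362e+01,  6.45430083e-02,
        2.04369903e-02, -3.19723256e-05]), 'ee_pos': array([6.24795184e+02, 2.53093087e-02, 4.04080787e+02]), 'orientation': array([-2.22083559e+00, -2.22083890e+00,  1.29190358e-03]), 'ft_force': array([0.37414553, 0.4630074 , 0.21417912]), 'moment': array([ 0.02526643,  0.00850717, -0.02676611]), 'width': 87.84409150549683}
```

View pics/scene0.png

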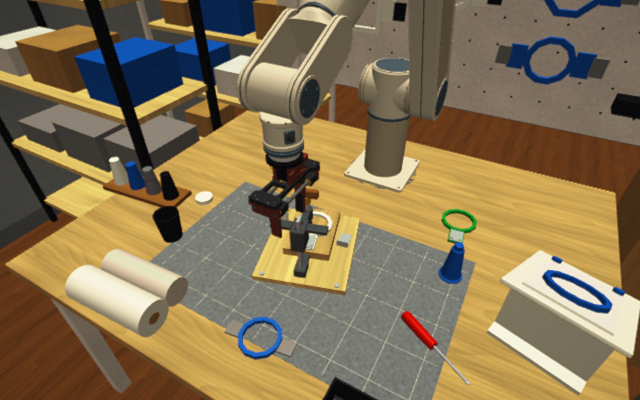

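View pics/side0.png

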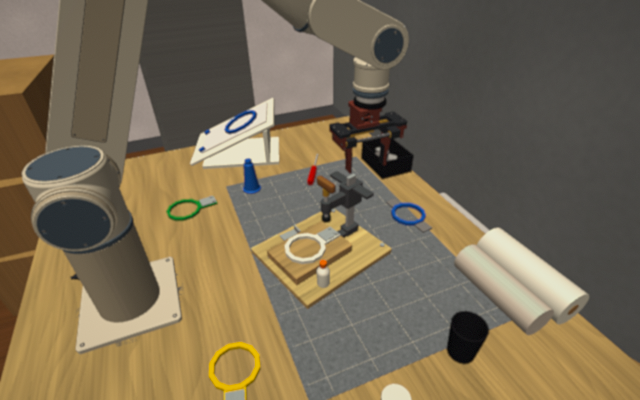

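View pics/wrist0.png

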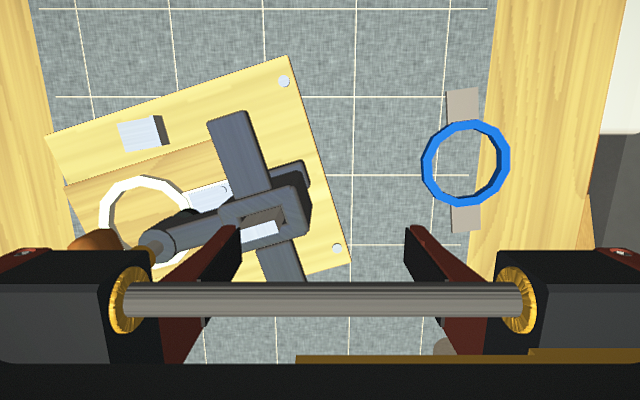

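The scene and side views show the clamp near the middle of the mat. In the wrist view the lugs run from about (228,118) to (285,270), the bar is near (263,222) and the screw near (155,243). The lower part is hidden by the gripper, so I'll raise the tool and shift it for a clear second wrist view.

Emit:
send_rows --commands '[{"translation": [0, 0, 0.3], "twist": [0, 0, 0]}, {"translation": [0, 0, 0.6], "twist": [0, 0, 0]}, {"translation": [-0.2, -0.2, 0.7], "twist": [0, 0, 0]}, {"translation": [-0.4, -0.4, 0.7], "twist": [0, 0, 0]}, {"translation": [-0.6, -0.6, 0.7], "twist": [0, 0, 0]}, {"translation": [-0.8, -0.8, 0.7], "twist": [0, 0, 0]}, {"translation": [-0.8, -0.8, 0.7], "twist": [0, 0, 0]}, {"translation": [-0.8, -0.8, 0.7], "twist": [0, 0, 0]}, {"translation": [-0.8, -0.8, 0.7], "twist": [0, 0, 0]}, {"translation": [-0.8, -0.8, 0.7], "twist": [0, 0, 0]}]'

```text
t: 1.15
ee_pos: [545.6, -79.4, 474.5]
orientation: [-2.22, -2.222, -0.0]
ft_force: [-0.3, -0.1, 0.6]
width: 87.9
```

```bash
python3 - <<'E'
from h import *
d=snap('wrist','wrist1'); print(d['cam_to_world'][:3,3]); im=cv2.imread('pics/wrist1.png')
cv2.imwrite('pics/w1z.png',cv2.resize(im[40:290,120:520],None,fx=2,fy=2,interpolation=cv2.INTER_CUBIC))
E
```

```text
[544.14684431 -13.23710183 454.58318338]
```

View pics/w1z.png

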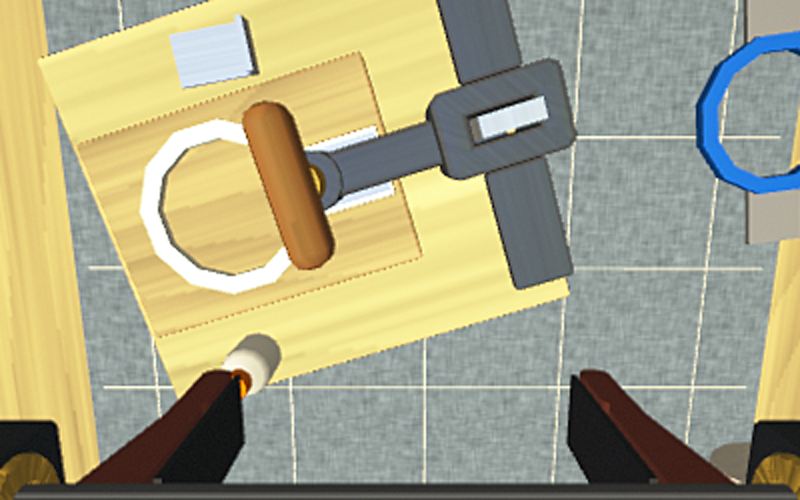

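The zoomed wrist view shows the clamp unobstructed. In crop pixels the handle centre is near (289,185), the bar top near (514,116), and the right lug end corners are (516,289) and (573,271).

```bash
python3 - <<'E'
from h import *
d=load('wrist1'); d0=load('wrist0'); c=lambda x,y:(120+x/2,40+y/2)
b=onz(d,*c(514,116),205); print('bar',b)
for p in[(480,120),(546,96),(549,114),(484,137)]: print(onz(d,*c(*p),205)-b)
A=onz(d,*c(38,60),18);B=onz(d,*c(567,294),18);print('board',A,B)
for z in(140,150,160,170,180,190,200):
    e1,e2=onz(d,*c(516,289),z),onz(d,*c(573,271),z); m=(e1+e2)/2
    s1=onz(d,*c(487,175),z); w=np.linalg.norm(e1-e2); l=e1-s1
    f1,f2=onz(d0,207,120,z),onz(d0,243,110,z); n=(f1+f2)/2
    h=onz(d,*c(289,185),z+46)
    h1,h2=onz(d,*c(262,103),z+40),onz(d,*c(317,268),z+40)
    print(z,'w',w.round(1),'w0',np.linalg.norm(f1-f2).round(1),'dR',np.linalg.norm((m-b)[:2]).round(1),'dL',np.linalg.norm((n-b)[:2]).round(1),'span',np.linalg.norm(m-n).round(1),'yawlug',np.degrees(np.arctan2(*(n-m)[[1,0]]))-90,'h',h.round(0)[:2],'dh',np.linalg.norm((h-b)[:2]).round(1),'hyaw',(np.degrees(np.arctan2(*(h1-h2)[[1,0]]))-90).round(1),'hl',np.linalg.norm(h1-h2).round(1),'yawarm',np.degrees(np.arctan2(*(b-h)[[1,0]])).round(1))
im=cv2.imread('pics/side0.png'); cv2.imwrite('pics/s0z.png',cv2.resize(im[150:310,240:410],None,fx=4,fy=3.7,interpolation=cv2.INTER_CUBIC))
E
```

```text
bar [585.04956001   1.74012531 205.        ]
[-12.584921    -1.42501853   0.        ]
[11.5082044   7.05137212  0.        ]
[12.95970036  0.71283259  0.        ]
[-10.91465579  -7.51266402   0.        ]
board [311.41564253  46.93659038  18.        ] [ 657.35727292 -105.09976372   18.        ]
140 w 29.3 w0 27.9 dR 79.5 dL 75.0 span 154.4 yawlug 23.82442343728009 h [497. -24.] dh 91.7 hyaw 16.5 hl 70.7 yawarm 16.4
150 w 28.4 w0 26.8 dR 77.0 dL 73.6 span 150.5 yawlug 22.334275612376118 h [499. -24.] dh 89.9 hyaw 16.5 hl 68.2 yawarm 16.5
160 w 27.5 w0 25.6 dR 74.5 dL 72.3 span 146.8 yawlug 20.7669798788113 h [501. -23.] dh 88.1 hyaw 16.5 hl 65.6 yawarm 16.5
170 w 26.5 w0 24.5 dR 72.0 dL 71.2 span 143.1 yawlug 19.11892100909337 h [502. -23.] dh 86.3 hyaw 16.5 hl 63.0 yawarm 16.6
180 w 25.6 w0 23.3 dR 69.5 dL 70.1 span 139.6 yawlug 17.38663726905085 h [504. -23.] dh 84.5 hyaw 16.5 hl 60.4 yawarm 16.7
190 w 24.7 w0 22.2 dR 67.1 dL 69.2 span 136.3 yawlug 15.566921048635052 h [506. -22.] dh 82.7 hyaw 16.5 hl 57.8 yawarm 16.8
200 w 23.7 w0 21.0 dR 64.7 dL 68.3 span 133.0 yawlug 13.656939258408528 h [508. -22.] dh 80.9 hyaw 16.5 hl 55.3 yawarm 16.9
```

Emit:
send_rows --commands '[{"translation": [0.2, 0.1, -0.2], "twist": [0, 0, 0.15]}, {"translation": [0.4, 0.2, -0.4], "twist": [0, 0, 0.35]}, {"translation": [0.55, 0.28, -0.6], "twist": [0, 0, 0.59]}, {"translation": [0.55, 0.28, -0.8], "twist": [0, 0, 0.59]}, {"translation": [0.55, 0.28, -0.9], "twist": [0, 0, 0.59]}, {"translation": [0.55, 0.28, -0.9], "twist": [0, 0, 0.59]}, {"translation": [0.55, 0.28, -0.9], "twist": [0, 0, 0.59]}, {"translation": [0.55, 0.28, -0.9], "twist": [0, 0, 0.59]}, {"translation": [0.55, 0.28, -0.9], "twist": [0, 0, 0.59]}, {"translation": [0.55, 0.28, -0.9], "twist": [0, 0, 0.59]}]' --grip 1

```text
t: 2.2
ee_pos: [600.0, -52.1, 385.5]
orientation: [1.87, 2.523, 0.001]
ft_force: [-0.6, 0.2, 0.2]
width: 11.3
```

```bash
python3 - <<'E'
from h import *
o=ctrl.get_obs(); print(o)
d=snap('wrist','wrist2'); snap('side','side2')
E
```

```text
{'t': 2.2, 'qpos': array([-1.06363249e-01,  4.11966529e-01,  1.69731190e+00, -2.11260319e-05,
        1.03096486e+00, -4.01101986e-01]), 'qvel': array([ 1.52049508e-03,  4.31022497e-03,  3.11108528e-03, -1.13980831e-03,
       -5.66059102e-04,  7.19274742e-05]), 'joint_torque': array([ 1.44894738e-02, -5.25527179e+01, -2.62183177e+01,  5.34661557e-02,
        3.86200310e-02,  1.19857701e-03]), 'ee_pos': array([600.04060236, -52.09873295, 385.53866803]), 'orientation': array([1.87046199e+00, 2.52261984e+00, 1.04962439e-03]), 'ft_force': array([-0.56585193,  0.20110054,  0.15444892]), 'moment': array([-0.01364344, -0.03222297, -0.01216869]), 'width': 11.268759774449919}
```

View pics/wrist2.png

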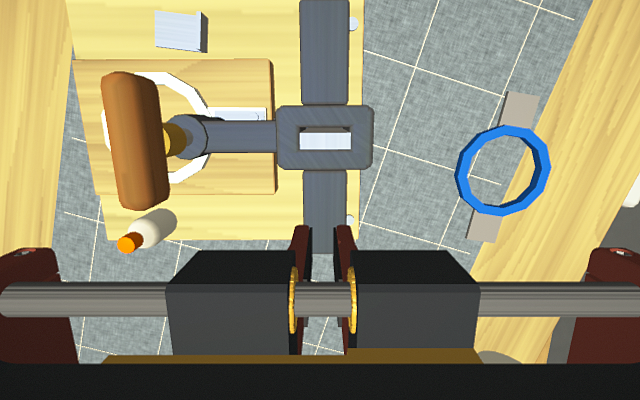

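The tool is aligned: the arm is level in the view and the closed fingers sit over the right lug at about (323,250). Next I descend to the lug and start sliding the jaw down.

Emit:
send_rows --commands '[{"translation": [0, 0, -0.05], "twist": [0, 0, 0]}, {"translation": [0, 0, -0.1], "twist": [0, 0, 0]}, {"translation": [0, 0, -0.15], "twist": [0, 0, 0]}, {"translation": [0, 0, -0.18], "twist": [0, 0, 0]}, {"translation": [0, 0, -0.2], "twist": [0, 0, 0]}, {"translation": [0, 0, -0.22], "twist": [0, 0, 0]}, {"translation": [0, 0, -0.24], "twist": [0, 0, 0]}, {"translation": [0, 0, -0.26], "twist": [0, 0, 0]}, {"translation": [0, 0, -0.28], "twist": [0, 0, 0]}, {"translation": [0, 0, -0.3], "twist": [0, 0, 0]}]' --grip 1

```text
t: 3.3
ee_pos: [599.9, -52.0, 354.5]
orientation: [-1.871, -2.524, 0.0]
ft_force: [-1.5, -0.0, 3.1]
width: 0.6
```

Emit:
send_rows --commands '[{"translation": [0, 0, -0.01], "twist": [0, 0, 0]}, {"translation": [0, 0, -0.02], "twist": [0, 0, 0]}, {"translation": [0, 0, -0.03], "twist": [0, 0, 0]}, {"translation": [0, 0, -0.04], "twist": [0, 0, 0]}, {"translation": [0, 0, -0.05], "twist": [0, 0, 0]}, {"translation": [0, 0, -0.06], "twist": [0, 0, 0]}, {"translation": [0, 0, -0.07], "twist": [0, 0, 0]}, {"translation": [0, 0, -0.08], "twist": [0, 0, 0]}, {"translation": [0, 0, -0.09], "twist": [0, 0, 0]}, {"translation": [0, 0, -0.1], "twist": [0, 0, 0]}]'

```text
t: 4.3
ee_pos: [600.0, -52.0, 344.6]
orientation: [1.871, 2.524, 0.0]
ft_force: [-1.9, -1.9, 2.8]
width: 0.3
```

Emit:
send_rows --commands '[{"translation": [0, 0, -0.02], "twist": [0, 0, 0]}, {"translation": [0, 0, -0.04], "twist": [0, 0, 0]}, {"translation": [0, 0, -0.06], "twist": [0, 0, 0]}, {"translation": [0, 0, -0.08], "twist": [0, 0, 0]}, {"translation": [0, 0, -0.1], "twist": [0, 0, 0]}, {"translation": [0, 0, -0.12], "twist": [0, 0, 0]}, {"translation": [0, 0, -0.14], "twist": [0, 0, 0]}, {"translation": [0, 0, -0.16], "twist": [0, 0, 0]}, {"translation": [0, 0, -0.17], "twist": [0, 0, 0]}, {"translation": [0, 0, -0.18], "twist": [0, 0, 0]}]'

```text
t: 5.3
ee_pos: [600.1, -52.0, 326.6]
orientation: [1.871, 2.524, 0.0]
ft_force: [-1.5, 0.7, 2.9]
width: 0.2
```

Emit:
send_rows --commands '[{"translation": [0, 0, -0.005], "twist": [0, 0, 0]}, {"translation": [0, 0, -0.01], "twist": [0, 0, 0]}, {"translation": [0, 0, -0.015], "twist": [0, 0, 0]}, {"translation": [0, 0, -0.02], "twist": [0, 0, 0]}, {"translation": [0, 0, -0.025], "twist": [0, 0, 0]}, {"translation": [0, 0, -0.03], "twist": [0, 0, 0]}, {"translation": [0, 0, -0.03], "twist": [0, 0, 0]}, {"translation": [0, 0, -0.03], "twist": [0, 0, 0]}, {"translation": [0, 0, -0.03], "twist": [0, 0, 0]}, {"translation": [0, 0, -0.03], "twist": [0, 0, 0]}]'

```text
t: 6.3
ee_pos: [600.0, -52.0, 323.6]
orientation: [-1.871, -2.524, 0.0]
ft_force: [-0.0, 0.6, 0.3]
width: 0.5
```

```bash
python3 - <<'E'
from h import *
o=ctrl.get_obs(); print(o['ft_force'],o['ee_pos'])
d=snap('side','side3'); im=cv2.imread('pics/side3.png'); cv2.imwrite('pics/s3z.png',cv2.resize(im[150:310,240:410],None,fx=4.5,fy=3.7,interpolation=cv2.INTER_CUBIC))
E
```

```text
[-0.01622137  0.56464525  0.31081541] [599.98575978 -51.95399216 323.63656564]
```

View pics/s3z.png

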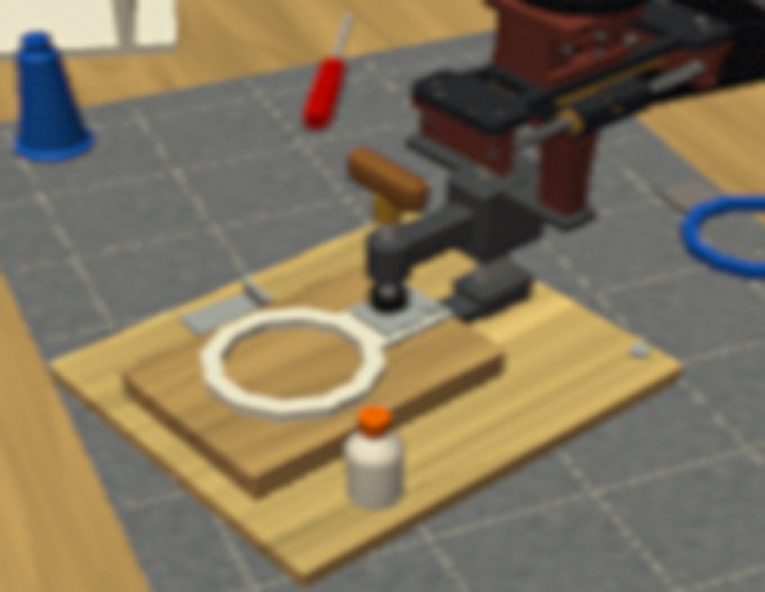

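The side view shows the foot, at about (388,295) in the crop, just above the bracket. From here I'll go in small steps.

Emit:
send_rows --commands '[{"translation": [0, 0, -0.002], "twist": [0, 0, 0]}, {"translation": [0, 0, -0.004], "twist": [0, 0, 0]}, {"translation": [0, 0, -0.006], "twist": [0, 0, 0]}, {"translation": [0, 0, -0.008], "twist": [0, 0, 0]}, {"translation": [0, 0, -0.01], "twist": [0, 0, 0]}, {"translation": [0, 0, -0.012], "twist": [0, 0, 0]}, {"translation": [0, 0, -0.014], "twist": [0, 0, 0]}, {"translation": [0, 0, -0.016], "twist": [0, 0, 0]}, {"translation": [0, 0, -0.018], "twist": [0, 0, 0]}, {"translation": [0, 0, -0.02], "twist": [0, 0, 0]}]'

```text
t: 7.35
ee_pos: [600.0, -52.0, 321.7]
orientation: [-1.871, -2.524, -0.0]
ft_force: [0.0, 0.0, 1.7]
width: 0.3
```

Emit:
send_rows --commands '[{"translation": [0, 0, -0.002], "twist": [0, 0, 0]}, {"translation": [0, 0, -0.004], "twist": [0, 0, 0]}, {"translation": [0, 0, -0.006], "twist": [0, 0, 0]}, {"translation": [0, 0, -0.008], "twist": [0, 0, 0]}, {"translation": [0, 0, -0.01], "twist": [0, 0, 0]}, {"translation": [0, 0, -0.012], "twist": [0, 0, 0]}, {"translation": [0, 0, -0.014], "twist": [0, 0, 0]}, {"translation": [0, 0, -0.016], "twist": [0, 0, 0]}, {"translation": [0, 0, -0.018], "twist": [0, 0, 0]}, {"translation": [0, 0, -0.02], "twist": [0, 0, 0]}]'

```text
t: 8.35
ee_pos: [600.0, -52.0, 319.7]
orientation: [-1.871, -2.524, 0.0]
ft_force: [-0.6, 0.1, 2.2]
width: 0.3
```

Emit:
send_rows --commands '[{"translation": [0, 0, -0.002], "twist": [0, 0, 0]}, {"translation": [0, 0, -0.004], "twist": [0, 0, 0]}, {"translation": [0, 0, -0.006], "twist": [0, 0, 0]}, {"translation": [0, 0, -0.008], "twist": [0, 0, 0]}, {"translation": [0, 0, -0.01], "twist": [0, 0, 0]}, {"translation": [0, 0, -0.012], "twist": [0, 0, 0]}, {"translation": [0, 0, -0.014], "twist": [0, 0, 0]}, {"translation": [0, 0, -0.016], "twist": [0, 0, 0]}, {"translation": [0, 0, -0.018], "twist": [0, 0, 0]}, {"translation": [0, 0, -0.02], "twist": [0, 0, 0]}]'

```text
t: 9.35
ee_pos: [600.0, -52.0, 317.7]
orientation: [1.871, 2.524, -0.0]
ft_force: [-0.4, -0.2, 2.7]
width: 0.3
```

Emit:
send_rows --commands '[{"translation": [0, 0, -0.002], "twist": [0, 0, 0]}, {"translation": [0, 0, -0.004], "twist": [0, 0, 0]}, {"translation": [0, 0, -0.006], "twist": [0, 0, 0]}, {"translation": [0, 0, -0.008], "twist": [0, 0, 0]}, {"translation": [0, 0, -0.01], "twist": [0, 0, 0]}, {"translation": [0, 0, -0.012], "twist": [0, 0, 0]}, {"translation": [0, 0, -0.014], "twist": [0, 0, 0]}, {"translation": [0, 0, -0.016], "twist": [0, 0, 0]}, {"translation": [0, 0, -0.018], "twist": [0, 0, 0]}, {"translation": [0, 0, -0.02], "twist": [0, 0, 0]}]'

```text
t: 10.35
ee_pos: [600.0, -52.0, 315.7]
orientation: [1.871, 2.524, 0.0]
ft_force: [0.5, -0.3, 2.7]
width: 0.4
```

Emit:
send_rows --commands '[{"translation": [0, 0, -0.002], "twist": [0, 0, 0]}, {"translation": [0, 0, -0.004], "twist": [0, 0, 0]}, {"translation": [0, 0, -0.006], "twist": [0, 0, 0]}, {"translation": [0, 0, -0.008], "twist": [0, 0, 0]}, {"translation": [0, 0, -0.01], "twist": [0, 0, 0]}, {"translation": [0, 0, -0.012], "twist": [0, 0, 0]}, {"translation": [0, 0, -0.014], "twist": [0, 0, 0]}, {"translation": [0, 0, -0.016], "twist": [0, 0, 0]}, {"translation": [0, 0, -0.018], "twist": [0, 0, 0]}, {"translation": [0, 0, -0.02], "twist": [0, 0, 0]}]'

```text
t: 11.35
ee_pos: [600.3, -52.0, 314.0]
orientation: [1.87, 2.523, 0.001]
ft_force: [0.9, 0.8, 6.6]
width: 0.7
```

Emit:
send_rows --commands '[{"translation": [0, 0, -0.002], "twist": [0, 0, 0]}, {"translation": [0, 0, -0.004], "twist": [0, 0, 0]}, {"translation": [0, 0, -0.006], "twist": [0, 0, 0]}, {"translation": [0, 0, -0.008], "twist": [0, 0, 0]}, {"translation": [0, 0, -0.01], "twist": [0, 0, 0]}, {"translation": [0, 0, -0.01], "twist": [0, 0, 0]}, {"translation": [0, 0, -0.01], "twist": [0, 0, 0]}, {"translation": [0, 0, -0.01], "twist": [0, 0, 0]}, {"translation": [0, 0, -0.01], "twist": [0, 0, 0]}, {"translation": [0, 0, -0.01], "twist": [0, 0, 0]}]'

```text
t: 12.35
ee_pos: [600.4, -51.9, 313.2]
orientation: [1.87, 2.523, 0.001]
ft_force: [2.3, 0.1, 6.0]
width: 0.7
```

Emit:
send_rows --commands '[{"translation": [0, 0, -0.002], "twist": [0, 0, 0]}, {"translation": [0, 0, -0.004], "twist": [0, 0, 0]}, {"translation": [0, 0, -0.006], "twist": [0, 0, 0]}, {"translation": [0, 0, -0.008], "twist": [0, 0, 0]}, {"translation": [0, 0, -0.01], "twist": [0, 0, 0]}, {"translation": [0, 0, -0.012], "twist": [0, 0, 0]}, {"translation": [0, 0, -0.012], "twist": [0, 0, 0]}, {"translation": [0, 0, -0.012], "twist": [0, 0, 0]}, {"translation": [0, 0, -0.012], "twist": [0, 0, 0]}, {"translation": [0, 0, -0.012], "twist": [0, 0, 0]}]'

```text
t: 13.35
ee_pos: [600.6, -51.9, 312.2]
orientation: [1.87, 2.522, 0.002]
ft_force: [2.4, 0.5, 6.5]
width: 0.5
```

Emit:
send_rows --commands '[{"translation": [0, 0, -0.002], "twist": [0, 0, 0]}, {"translation": [0, 0, -0.004], "twist": [0, 0, 0]}, {"translation": [0, 0, -0.006], "twist": [0, 0, 0]}, {"translation": [0, 0, -0.008], "twist": [0, 0, 0]}, {"translation": [0, 0, -0.01], "twist": [0, 0, 0]}, {"translation": [0, 0, -0.01], "twist": [0, 0, 0]}, {"translation": [0, 0, -0.01], "twist": [0, 0, 0]}, {"translation": [0, 0, -0.01], "twist": [0, 0, 0]}, {"translation": [0, 0, -0.01], "twist": [0, 0, 0]}, {"translation": [0, 0, -0.01], "twist": [0, 0, 0]}]'

```text
t: 14.35
ee_pos: [600.8, -51.9, 311.4]
orientation: [1.87, 2.522, 0.003]
ft_force: [2.0, 1.3, 8.5]
width: 0.4
```

Emit:
send_rows --commands '[{"translation": [0, 0, -0.001], "twist": [0, 0, 0]}, {"translation": [0, 0, -0.002], "twist": [0, 0, 0]}, {"translation": [0, 0, -0.003], "twist": [0, 0, 0]}, {"translation": [0, 0, -0.004], "twist": [0, 0, 0]}, {"translation": [0, 0, -0.005], "twist": [0, 0, 0]}, {"translation": [0, 0, -0.005], "twist": [0, 0, 0]}, {"translation": [0, 0, -0.005], "twist": [0, 0, 0]}, {"translation": [0, 0, -0.005], "twist": [0, 0, 0]}, {"translation": [0, 0, -0.005], "twist": [0, 0, 0]}, {"translation": [0, 0, -0.005], "twist": [0, 0, 0]}]'

```text
t: 15.35
ee_pos: [600.8, -51.9, 311.0]
orientation: [1.87, 2.522, 0.003]
ft_force: [2.2, -0.1, 7.4]
width: 0.2
```

Emit:
send_rows --commands '[{"translation": [0, 0, -0.001], "twist": [0, 0, 0]}, {"translation": [0, 0, -0.002], "twist": [0, 0, 0]}, {"translation": [0, 0, -0.003], "twist": [0, 0, 0]}, {"translation": [0, 0, -0.004], "twist": [0, 0, 0]}, {"translation": [0, 0, -0.005], "twist": [0, 0, 0]}, {"translation": [0, 0, -0.005], "twist": [0, 0, 0]}, {"translation": [0, 0, -0.005], "twist": [0, 0, 0]}, {"translation": [0, 0, -0.005], "twist": [0, 0, 0]}, {"translation": [0, 0, -0.005], "twist": [0, 0, 0]}, {"translation": [0, 0, -0.005], "twist": [0, 0, 0]}]'

```text
t: 16.35
ee_pos: [600.9, -51.9, 310.5]
orientation: [1.869, 2.522, 0.003]
ft_force: [1.7, 0.6, 8.4]
width: 0.3
```

```bash
python3 - <<'E'
from h import *
for i in range(3):
    o=ctrl.get_obs(); print(o['ft_force'].round(1),o['ee_pos'].round(2)); ctrl.get_image('side')
E
```

```text
[1.7 0.6 8.4] [600.94 -51.87 310.54]
[2.  2.1 9.3] [600.93 -51.86 310.51]
[3.1 1.8 8.1] [600.91 -51.84 310.52]
```

Emit:
send_rows --commands '[{"translation": [0, 0, -0.001], "twist": [0, 0, 0]}, {"translation": [0, 0, -0.002], "twist": [0, 0, 0]}, {"translation": [0, 0, -0.003], "twist": [0, 0, 0]}, {"translation": [0, 0, -0.004], "twist": [0, 0, 0]}, {"translation": [0, 0, -0.005], "twist": [0, 0, 0]}, {"translation": [0, 0, -0.005], "twist": [0, 0, 0]}, {"translation": [0, 0, -0.005], "twist": [0, 0, 0]}, {"translation": [0, 0, -0.005], "twist": [0, 0, 0]}, {"translation": [0, 0, -0.005], "twist": [0, 0, 0]}, {"translation": [0, 0, -0.005], "twist": [0, 0, 0]}]'

```text
t: 17.5
ee_pos: [601.0, -51.9, 310.2]
orientation: [1.869, 2.521, 0.004]
ft_force: [2.9, 0.5, 8.4]
width: 0.5
```

```bash
python3 - <<'E'
from h import *
for i in range(4):
    o=ctrl.get_obs(); print(o['ft_force'].round(1),o['ee_pos'].round(2)); ctrl.get_image('side')
E
```

```text
[2.9 0.5 8.4] [601.   -51.86 310.17]
[2.  0.8 9.7] [600.99 -51.87 310.13]
[2.6 0.9 8.7] [601.02 -51.86 310.2 ]
[1.9 0.4 8.6] [600.99 -51.85 310.16]
```

Emit:
send_rows --commands '[{"translation": [0, 0, -0.001], "twist": [0, 0, 0]}, {"translation": [0, 0, -0.002], "twist": [0, 0, 0]}, {"translation": [0, 0, -0.003], "twist": [0, 0, 0]}, {"translation": [0, 0, -0.004], "twist": [0, 0, 0]}, {"translation": [0, 0, -0.005], "twist": [0, 0, 0]}, {"translation": [0, 0, -0.006], "twist": [0, 0, 0]}, {"translation": [0, 0, -0.006], "twist": [0, 0, 0]}, {"translation": [0, 0, -0.006], "twist": [0, 0, 0]}, {"translation": [0, 0, -0.006], "twist": [0, 0, 0]}, {"translation": [0, 0, -0.006], "twist": [0, 0, 0]}]'

```text
t: 18.7
ee_pos: [601.1, -51.9, 309.8]
orientation: [1.869, 2.521, 0.004]
ft_force: [2.2, 1.2, 10.4]
width: 0.2
```

```bash
python3 - <<'E'
from h import *
for i in range(4):
    o=ctrl.get_obs(); print(o['ft_force'].round(1),o['ee_pos'].round(2)); ctrl.get_image('side')
E
```

```text
[ 2.2  1.2 10.4] [601.08 -51.91 309.84]
[ 2.5  1.2 11.5] [601.08 -51.89 309.82]
[ 2.   1.  10.2] [601.05 -51.91 309.8 ]
[0.5 1.8 9.3] [601.07 -51.89 309.82]
```

Emit:
send_rows --commands '[{"translation": [0, 0, -0.001], "twist": [0, 0, 0]}, {"translation": [0, 0, -0.002], "twist": [0, 0, 0]}, {"translation": [0, 0, -0.003], "twist": [0, 0, 0]}, {"translation": [0, 0, -0.004], "twist": [0, 0, 0]}, {"translation": [0, 0, -0.005], "twist": [0, 0, 0]}, {"translation": [0, 0, -0.005], "twist": [0, 0, 0]}, {"translation": [0, 0, -0.005], "twist": [0, 0, 0]}, {"translation": [0, 0, -0.005], "twist": [0, 0, 0]}, {"translation": [0, 0, -0.005], "twist": [0, 0, 0]}, {"translation": [0, 0, -0.005], "twist": [0, 0, 0]}]'

```text
t: 19.9
ee_pos: [601.1, -51.9, 309.5]
orientation: [1.869, 2.521, 0.004]
ft_force: [2.4, 0.5, 11.7]
width: 0.1
```

```bash
python3 - <<'E'
from h import *
for i in range(4):
    o=ctrl.get_obs(); print(o['ft_force'].round(1),o['ee_pos'].round(2)); ctrl.get_image('side')
E
```

```text
[ 2.4  0.5 11.7] [601.15 -51.92 309.54]
[ 1.5  0.5 11.9] [601.13 -51.92 309.56]
[ 1.6  0.4 11.2] [601.15 -51.91 309.56]
[ 1.6  1.4 12.6] [601.13 -51.93 309.56]
```

The push is about 11.9 N with the jaw well tilted. I'll lift straight off with the gripper shut, then move over the handle.

Emit:
send_rows --commands '[{"translation": [0, 0, 0.01], "twist": [0, 0, 0]}, {"translation": [0, 0, 0.03], "twist": [0, 0, 0]}, {"translation": [0, 0, 0.2], "twist": [0, 0, 0]}, {"translation": [0, 0, 0.5], "twist": [0, 0, 0]}, {"translation": [0, 0, 0.9], "twist": [0, 0, 0]}, {"translation": [-0.3, 0.1, 0.95], "twist": [0, 0, 0]}, {"translation": [-0.6, 0.2, 0.95], "twist": [0, 0, 0]}, {"translation": [-0.93, 0.3, 0.95], "twist": [0, 0, 0]}, {"translation": [-0.93, 0.3, 0.95], "twist": [0, 0, 0]}, {"translation": [-0.93, 0.3, 0.95], "twist": [0, 0, 0]}]'

```text
t: 21.1
ee_pos: [506.5, -21.8, 402.7]
orientation: [-1.87, -2.524, 0.001]
ft_force: [0.2, -1.1, 0.2]
width: 0.3
```

Emit:
send_rows --commands '[{"translation": [0, 0, 0], "twist": [0, 0, 0]}, {"translation": [0, 0, 0], "twist": [0, 0, 0]}, {"translation": [0, 0, 0], "twist": [0, 0, 0]}, {"translation": [0, 0, 0], "twist": [0, 0, 0]}, {"translation": [0, 0, 0], "twist": [0, 0, 0]}, {"translation": [0, 0, 0], "twist": [0, 0, 0]}, {"translation": [0, 0, 0], "twist": [0, 0, 0]}, {"translation": [0, 0, 0], "twist": [0, 0, 0]}, {"translation": [0, 0, 0], "twist": [0, 0, 0]}, {"translation": [0, 0, 0], "twist": [0, 0, 0]}]' --grip -0.2

```text
t: 22.1
ee_pos: [507.0, -22.0, 402.9]
orientation: [1.871, 2.524, 0.0]
ft_force: [0.4, -0.7, 0.1]
width: 52.7
```

```bash
python3 - <<'E'
from h import *
d=snap('wrist','wrist4');snap('side','side4'); snap('scene','scene4')
o=ctrl.get_obs(); print(o['ft_force'].round(1),o['ee_pos'].round(2),o['orientation'],o['qpos'])
c=o['ee_pos']
for z in (154,166,179): print(z,proj(d,[c[0],c[1],z]), proj(d,[506.5,-22.3,z]))
E
```

```text
[ 1.4  0.2 -0.8] [506.97 -21.96 402.88] [ 1.87080372e+00  2.52381026e+00 -2.08074036e-05] [-6.67342200e-02  2.53093146e-01  1.88803919e+00 -2.13754607e-05
  1.00045682e+00 -3.61748890e-01]
154 [323.62689328 211.08889108] [322.88491151 211.33569698]
166 [323.7194532  215.84157667] [322.9393351  216.10011249]
179 [323.83109329 221.57397377] [323.00497609 221.84653374]
```

View pics/wrist4.png

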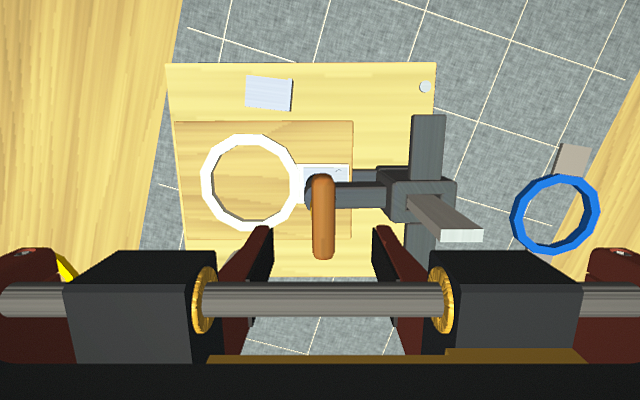

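```bash
python3 - <<'E'
from h import *
d=load('wrist4'); im=cv2.cvtColor(d['img'],cv2.COLOR_RGB2HSV)
m=cv2.inRange(im,(5,150,60),(16,255,230)); m[:, :290]=0; m[:,350:]=0; m[:160]=0; m[290:]=0
n,l,s,c=cv2.connectedComponentsWithStats(m); i=1+s[1:,4].argmax(); x,y,w,h=s[i][:4]; print(s[i],c[i])
yd=np.array([-.292,.956,0]); xd=np.array([.956,.292,0]); P=np.array([506.97,-21.96,0])
ctr=x+w/2
for za,zb in((153,179),(160,175),(166,172)):
    a=onz(d,ctr,y,za)-P;b=onz(d,ctr,y+h,zb)-P; print(za,zb,'along',a@yd,b@yd,'mid',(a+b)@yd/2,'len',(a-b)@yd,'across',(a+b)@xd/2)
d=load('scene4'); im=d['img'][:,:,::-1]; p=proj(d,[507,-22,166]); print(p)
E
```

```text
[ 311  174   24   86 1854] [322.81014024 215.95738943]
153 179 along 27.627364704807555 -27.67389185795888 mid -0.02326357657566193 len 55.30125656276643 across -0.5055763927509382
160 175 along 28.811128332241598 -29.521196283874925 mid -0.3550339758166631 len 58.33232461611652 across -0.5114065102819665
166 172 along 29.825782870042218 -30.906674603312002 mid -0.5404458666348917 len 60.732457473354216 across -0.5170103448684569
[307.15416941 209.48007376]
```

The picture shows the handle running from (322,174) to (322,260), centred under the tool to within 1 mm. Next I descend and grip.

Emit:
send_rows --commands '[{"translation": [0, 0, -0.15], "twist": [0, 0, 0]}, {"translation": [0, 0, -0.3], "twist": [0, 0, 0]}, {"translation": [0, 0, -0.45], "twist": [0, 0, 0]}, {"translation": [0, 0, -0.6], "twist": [0, 0, 0]}, {"translation": [0, 0, -0.71], "twist": [0, 0, 0]}, {"translation": [0, 0, -0.71], "twist": [0, 0, 0]}, {"translation": [0, 0, -0.71], "twist": [0, 0, 0]}, {"translation": [0, 0, -0.71], "twist": [0, 0, 0]}, {"translation": [0, 0, -0.71], "twist": [0, 0, 0]}, {"translation": [0, 0, -0.71], "twist": [0, 0, 0]}]'

```text
t: 23.25
ee_pos: [507.1, -22.0, 332.4]
orientation: [1.87, 2.523, 0.001]
ft_force: [0.3, 0.2, -1.5]
width: 52.7
```

Emit:
send_rows --commands '[{"translation": [0, 0, 0], "twist": [0, 0, 0]}, {"translation": [0, 0, 0], "twist": [0, 0, 0]}, {"translation": [0, 0, 0], "twist": [0, 0, 0]}, {"translation": [0, 0, 0], "twist": [0, 0, 0]}, {"translation": [0, 0, 0], "twist": [0, 0, 0]}, {"translation": [0, 0, 0], "twist": [0, 0, 0]}, {"translation": [0, 0, 0], "twist": [0, 0, 0]}, {"translation": [0, 0, 0], "twist": [0, 0, 0]}, {"translation": [0, 0, 0], "twist": [0, 0, 0]}, {"translation": [0, 0, 0], "twist": [0, 0, 0]}]' --grip 1

```text
t: 24.25
ee_pos: [506.7, -22.0, 331.8]
orientation: [-1.87, -2.523, 0.001]
ft_force: [-3.6, -0.8, 3.4]
width: 16.9
```

Emit:
send_rows --commands '[{"translation": [0, 0, 0], "twist": [0, 0, -0.1]}, {"translation": [0, 0, 0], "twist": [0, 0, -0.2]}, {"translation": [0, 0, 0], "twist": [0, 0, -0.3]}, {"translation": [0, 0, 0], "twist": [0, 0, -0.4]}, {"translation": [0, 0, 0], "twist": [0, 0, -0.5]}, {"translation": [0, 0, 0], "twist": [0, 0, -0.6]}, {"translation": [0, 0, 0], "twist": [0, 0, -0.7]}, {"translation": [0, 0, 0], "twist": [0, 0, -0.8]}, {"translation": [0, 0, 0], "twist": [0, 0, -0.9]}, {"translation": [0, 0, 0], "twist": [0, 0, -1]}]'

```text
t: 25.25
ee_pos: [506.9, -21.9, 331.6]
orientation: [-2.439, -1.98, 0.001]
ft_force: [-2.4, -0.8, 1.1]
width: 16.8
```

```bash
python3 - <<'E'
from h import *
for i in range(2):
    o=ctrl.get_obs(); print(o['ft_force'].round(1),o['moment'].round(3),o['ee_pos'].round(2),o['qpos'][5],o['width']); ctrl.get_image('side')
E
```

```text
[-2.4 -0.8  1.1] [-0.337  0.874  0.07 ] [506.89 -21.91 331.63] 0.14010208822857786 16.806125274668663
[-3.  -0.1  1. ] [-0.299  0.963  0.12 ] [506.88 -21.92 331.64] 0.14252503739072536 16.83396780402681
```

Emit:
send_rows --commands '[{"translation": [0, 0, 0], "twist": [0, 0, -0.1]}, {"translation": [0, 0, 0], "twist": [0, 0, -0.2]}, {"translation": [0, 0, 0], "twist": [0, 0, -0.3]}, {"translation": [0, 0, 0], "twist": [0, 0, -0.4]}, {"translation": [0, 0, 0], "twist": [0, 0, -0.5]}, {"translation": [0, 0, 0], "twist": [0, 0, -0.6]}, {"translation": [0, 0, 0], "twist": [0, 0, -0.7]}, {"translation": [0, 0, 0], "twist": [0, 0, -0.8]}, {"translation": [0, 0, 0], "twist": [0, 0, -0.9]}, {"translation": [0, 0, 0], "twist": [0, 0, -1]}]'

```text
t: 26.35
ee_pos: [507.3, -21.9, 331.6]
orientation: [2.852, 1.317, 0.001]
ft_force: [-0.2, -0.5, -2.2]
width: 16.9
```

Emit:
send_rows --commands '[{"translation": [0, 0, 0], "twist": [0, 0, -0.1]}, {"translation": [0, 0, 0], "twist": [0, 0, -0.2]}, {"translation": [0, 0, 0], "twist": [0, 0, -0.3]}, {"translation": [0, 0, 0], "twist": [0, 0, -0.4]}, {"translation": [0, 0, 0], "twist": [0, 0, -0.5]}, {"translation": [0, 0, 0], "twist": [0, 0, -0.6]}, {"translation": [0, 0, 0], "twist": [0, 0, -0.7]}, {"translation": [0, 0, 0], "twist": [0, 0, -0.8]}, {"translation": [0, 0, 0], "twist": [0, 0, -0.9]}, {"translation": [0, 0, 0], "twist": [0, 0, -1]}]'

```text
t: 27.35
ee_pos: [507.7, -22.1, 331.7]
orientation: [3.088, 0.571, 0.004]
ft_force: [1.7, -0.9, -6.2]
width: 16.3
```

```bash
python3 - <<'E'
from h import *
for i in range(2):
    o=ctrl.get_obs(); print(o['ft_force'].round(1),o['moment'].round(3),o['ee_pos'].round(2),o['qpos'][5],o['width']); d=snap('side','side5')
im=cv2.imread('pics/side5.png'); cv2.imwrite('pics/s5z.png',cv2.resize(im[150:310,240:410],None,fx=4.5,fy=3.7,interpolation=cv2.INTER_CUBIC))
E
```

```text
[ 1.7 -0.9 -6.2] [-0.42  -0.104  0.081] [507.69 -22.07 331.69] 1.1385759956384516 16.315433926363664
[ 2.  -1.3 -5.5] [-0.429 -0.204  0.125] [507.7  -22.08 331.71] 1.1411011617327416 16.32156769929539
```

View pics/s5z.png

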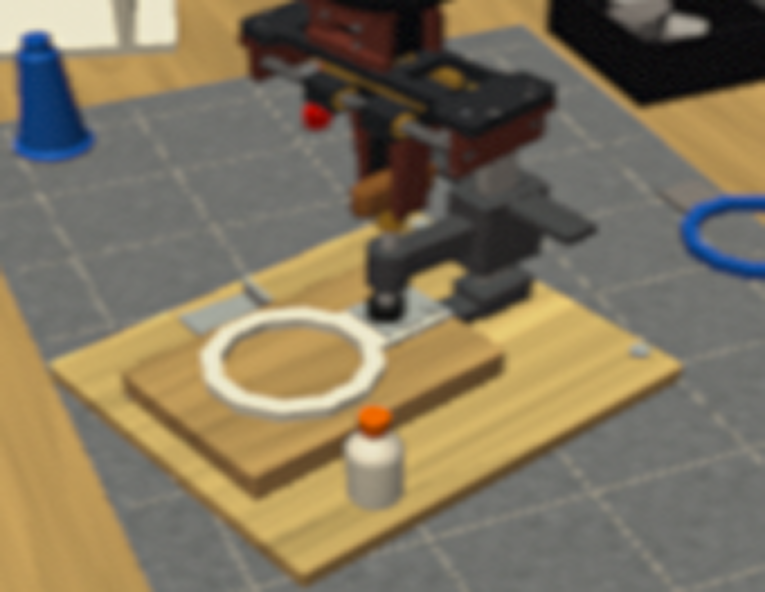

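The handle turns with the gripper, and the hoop has not visibly moved. The gripper is holding the handle up by about 6 N, so I'll follow it down a little.

Emit:
send_rows --commands '[{"translation": [0, 0, -0.002], "twist": [0, 0, -0.1]}, {"translation": [0, 0, -0.004], "twist": [0, 0, -0.2]}, {"translation": [0, 0, -0.006], "twist": [0, 0, -0.3]}, {"translation": [0, 0, -0.008], "twist": [0, 0, -0.4]}, {"translation": [0, 0, -0.01], "twist": [0, 0, -0.5]}, {"translation": [0, 0, -0.01], "twist": [0, 0, -0.6]}, {"translation": [0, 0, -0.011], "twist": [0, 0, -0.7]}, {"translation": [0, 0, -0.011], "twist": [0, 0, -0.8]}, {"translation": [0, 0, -0.012], "twist": [0, 0, -0.9]}, {"translation": [0, 0, -0.012], "twist": [0, 0, -1]}]'

```text
t: 28.45
ee_pos: [507.9, -22.3, 331.4]
orientation: [3.134, -0.209, 0.005]
ft_force: [-0.6, -3.4, 1.8]
width: 16.2
```

```bash
python3 - <<'E'
from h import *
for i in range(2):
    o=ctrl.get_obs(); print(o['ft_force'].round(1),o['moment'].round(3),o['ee_pos'].round(2),o['qpos'][5],o['width']); ctrl.get_image('side')
E
```

```text
[-0.6 -3.4  1.8] [-1.032  0.079  0.117] [507.85 -22.33 331.39] 1.637598027129915 16.16973344571121
[ 0.9 -4.1  2.3] [-1.008  0.049  0.102] [507.84 -22.32 331.4 ] 1.6401777319454174 16.451219287099224
```

Emit:
send_rows --commands '[{"translation": [0, 0, 0], "twist": [0, 0, -0.1]}, {"translation": [0, 0, 0], "twist": [0, 0, -0.2]}, {"translation": [0, 0, 0], "twist": [0, 0, -0.3]}, {"translation": [0, 0, 0], "twist": [0, 0, -0.4]}, {"translation": [0, 0, 0], "twist": [0, 0, -0.4]}, {"translation": [0, 0, 0], "twist": [0, 0, -0.4]}, {"translation": [0, 0, 0], "twist": [0, 0, -0.4]}, {"translation": [0, 0, 0], "twist": [0, 0, -0.4]}, {"translation": [0, 0, 0], "twist": [0, 0, -0.4]}, {"translation": [0, 0, 0], "twist": [0, 0, -0.4]}]'

```text
t: 29.55
ee_pos: [507.6, -22.4, 331.3]
orientation: [3.098, -0.517, 0.004]
ft_force: [1.0, -4.9, 3.2]
width: 16.3
```

Emit:
send_rows --commands '[{"translation": [0, 0, 0], "twist": [0, 0, 0]}, {"translation": [0, 0, 0], "twist": [0, 0, 0]}, {"translation": [0, 0, 0], "twist": [0, 0, 0]}, {"translation": [0, 0, 0], "twist": [0, 0, 0]}, {"translation": [0, 0, 0], "twist": [0, 0, 0]}, {"translation": [0, 0, 0], "twist": [0, 0, 0]}, {"translation": [0, 0, 0], "twist": [0, 0, 0]}, {"translation": [0, 0, 0], "twist": [0, 0, 0]}, {"translation": [0, 0, 0], "twist": [0, 0, 0]}, {"translation": [0, 0, 0], "twist": [0, 0, 0]}]' --grip -0.2

```text
t: 30.55
ee_pos: [507.0, -22.0, 330.7]
orientation: [-3.098, 0.523, -0.0]
ft_force: [-0.8, -0.5, 0.3]
width: 52.6
```

Emit:
send_rows --commands '[{"translation": [0, 0, 0.1], "twist": [0, 0, 0]}, {"translation": [0, 0, 0.3], "twist": [0, 0, 0]}, {"translation": [0, 0, 0.5], "twist": [0, 0, 0]}, {"translation": [0, 0, 0.7], "twist": [0, 0, 0]}, {"translation": [0, 0, 0.8], "twist": [0, 0, 0]}, {"translation": [0, 0, 0.8], "twist": [0, 0, 0]}, {"translation": [0, 0, 0.8], "twist": [0, 0, 0]}, {"translation": [0, 0, 0.8], "twist": [0, 0, 0]}, {"translation": [0, 0, 0.8], "twist": [0, 0, 0]}, {"translation": [0, 0, 0.8], "twist": [0, 0, 0]}]'

```text
t: 31.55
ee_pos: [506.9, -22.0, 410.0]
orientation: [3.098, -0.523, -0.002]
ft_force: [-1.0, 0.3, -0.4]
width: 52.7
```

```bash
python3 - <<'E'
from h import *
o=ctrl.get_obs(); print(o['t'],o['ft_force'].round(1),o['ee_pos'].round(2),o['qpos'][5],o['width'])
A,B=load('side4')['img'],snap('side','side6')['img']
def hoop(im):
    h=cv2.cvtColor(im,cv2.COLOR_RGB2HSV); m=cv2.inRange(h,(0,0,185),(180,60,255)); m[:225]=0;m[270:]=0;m[:,:280]=0;m[:,335:]=0
    M=cv2.moments(m,True); return M['m10']/M['m00'],M['m01']/M['m00'],M['m00']
print(hoop(load('side0')['img']),hoop(A),hoop(B))
z=lambda i:cv2.resize(i[170:280,290:390][:,:,::-1],None,fx=4,fy=5,interpolation=cv2.INTER_CUBIC)
cv2.imwrite('pics/cmp.png',np.hstack([z(A),z(B)]))
E
```

```text
31.55 [-1.   0.3 -0.4] [506.86 -21.98 409.98] 1.8382015152567492 52.66004806387359
(305.95348837209303, 247.39825581395348, 344.0) (306.2696629213483, 247.4438202247191, 356.0) (305.985632183908, 247.38793103448276, 348.0)
```

View pics/cmp.png

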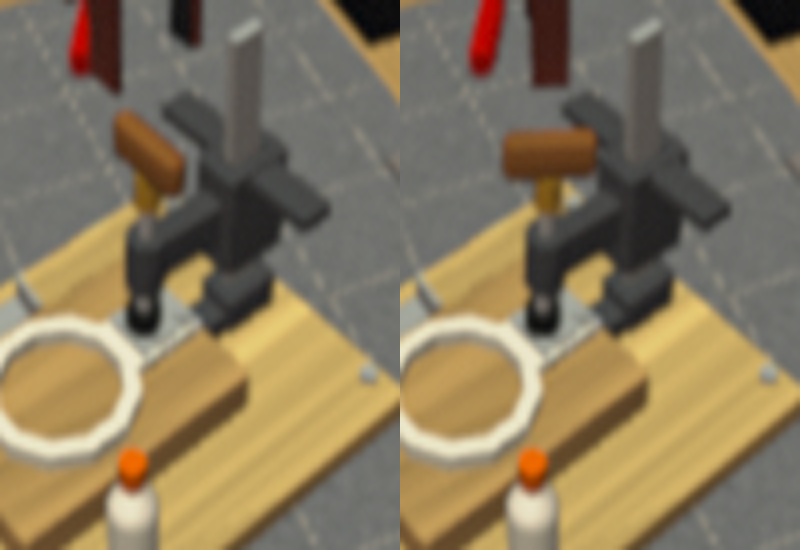

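The before/after crops show the handle turned, the foot on the bracket and the hoop unmoved. One last numeric check for handle slip, then I hand in.

```bash
python3 - <<'E'
from h import *
d=snap('wrist','wrist7'); im=cv2.cvtColor(d['img'],cv2.COLOR_RGB2HSV)
m=cv2.inRange(im,(5,150,60),(16,255,230)); m[:, :280]=0; m[:,370:]=0; m[:150]=0; m[290:]=0
n,l,s,c=cv2.connectedComponentsWithStats(m); i=1+s[1:,4].argmax(); print(s[i],c[i],cv2.minAreaRect(cv2.findNonZero((l==i).astype(np.uint8))))
print(ctrl.close_job())
E
```

```text
[ 310  168   25   84 1663] [322.37702946 209.04269393] ((322.4419860839844, 209.39779663085938), (83.1480712890625, 22.495180130004883), 86.98721313476562)
the job is handed in; nothing more can be done
None
```

The bracket is clamped and the job is handed in. It took about 32 s of the 58 s, and no verdict was reported.

- **Push:** I pushed the jaw down by the right lug. The foot met the bracket at about 133 mm lug height, and I went on another 5 to 6 mm until the push settled at about 11.9 N. That should be well bound.
- **Screw:** I pinched the handle and turned the gripper 2.2 rad clockwise. The last wrist picture shows the handle within about 3° of the gripper, so it did not slip noticeably. I then let go and lifted clear.
- **Foot press (not measured):** I estimate about 20 N, from roughly 8 N left after the push plus 5 to 6 N per rad. The jaw tilt is also inferred, from the lug travel.
- **Vertical force on the handle:** Midway through turning, the gripper was holding the handle up by about 6 N. I followed it down 1.2 mm, and it ended at about 3 N the other way before release.
- **Other checks:** The hoop's centre in the side view is within 0.1 px of where it started. In that view the glue bottle and the other visible items look unmoved; the pot, tape measure and small hoop got no final check. After release the tool force is about zero, so the robot touches nothing.

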